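# Line up a monitor-arm foot with a drift pin and drop in the bolt

## Robot

A 6-joint arm with a two-finger parallel gripper is mounted at the origin on the work surface. World frame = base frame: x ahead of the robot, y to its left, z up, the work surface at z = 0. Lengths are in m, angles in rad, forces in N, time in s.
With the tool pointing down it reaches from about 0.375 to 0.975 m from the base axis. Payload 3.8 kg.
Tool frame: the origin (TCP) lies midway between the tips of the shut fingers; the grasp point (between the pads) lies 19 mm behind it; z points along the fingers, y is the direction in which the jaws open and shut (so a half turn about z gives the same grasp; the last joint's range is limited). The gripper opens to 85 mm and grips with 20 to 120 N. Pads are 22 mm wide; open, the fingers measure 114 mm over their backs; the gripper's body (76 mm by 85 mm) begins 54 mm behind the grasp point. The pads swing forward as they close: fully open they stand 13 mm farther back than shut.
Start: joints at [-1.356, 0.264, 1.604, -0, 1.274, -0.037], TCP at [0.168, -0.654, 0.231] pointing down, gripper open.
Joint ranges: [-2.63, 2.63], [-0.94, 2.18], [0.31, 2.57], [-1.31, 4.45], [0, 2.66], [-2.55, 2.55]. Speed limits (rad/s): [2.57, 2.57, 3.14, 3.14, 3.14, 3.14].

## Interface

Orientations are given as a rotation vector (axis times angle).
In Python, from workcell import bot gives the robot as it stands.
- The arm moves only by the tool drive_tool, never from a script. Its argument "deltas" is a list of rows, each an object with "hand": the opening, from 0 (shut) to 1 (fully open); "offset": the shift along the world's x, y, z in cm, a list of three; "angular": the turn, a rotation vector about the world's x, y, z in degrees, a list of three. A call has 1 to 8 rows; each row is the pose to reach, as a shift and turn from the pose commanded when the call began; what a row does not reach only later rows make up. A row lasts 1/8 s, in which the tool goes at most 62.5 mm and 10.7 degrees, less where a joint would pass 70% of its speed; a pose out of reach is approached as far as the arm can. A call with a gripper value outside its range is refused whole. The fingers move at their own pace and stop on an object; "force" is the grip in N (left out, the last holds). Time passes only in rows, so rows that repeat a pose let the fingers close. It gives the time, the measured TCP pose, the force and the opening at its end, in the units of the state.
- bot.read_state(): the state, without advancing time (a new reading comes with each control period).
- bot.read_camera(name): name is "scene" or "top"; returns a dict with "frame" (420x560x3 uint8, blue, green, red), "mtx" (3x3 intrinsics, pixels), "k1" (the pictures are not rectified: a ray, as slopes to the right and down, at radius r is drawn at 1 + k1 r^2 times it, then the intrinsics apply), "R" (3x3) and "t" (3): a world point X has camera coordinates R X + t. Camera axes: x right, y down, z forward; pixel columns grow to the right and rows downward; lengths in m; the calibration is good to about 2 mm. A picture is of the moment at which its call begins. There is no depth.
- bot.finish_job(): hands the job in, once; it reports no verdict.
The state is a dict: "time": time; "q": joint angles; "joint_vel": joint speeds; "joint_torque": joint torques, N m; "tool_pos": TCP position; "tcp_rot": TCP orientation; "wrist_force": force on the tool from outside, world axes, zero at the start; "torque": the same for the moment, N m; "width": opening from 0.0 (shut) to 1.0 (fully open).
Only numpy, scipy, OpenCV 4.12 (cv2) and the standard library are available. Lean on these libraries where they do the work, as an engineer would, in place of code of your own. Each camera call takes 0.05 s, during which the arm holds its last target. There are 200 camera calls.

## Task

The monitor-arm foot lies on its pedestal slightly slid along, so its two holes do not line up with the holes below. Push the red-handled drift pin from the tool holder fully down through the hole at the foot's red-striped end, which draws the foot into line, and leave it there; then put the black-knobbed bolt fully down in the other hole, and let go with both upright and their collars down on the foot.

Things in the scene. Friction and masses are not known exactly. Their poses are not given: they have to be found in the camera images.
- drift_pin: Red-gripped steel pin, 0.2 kg. Origin: centre of its collar's underside (collar 36 dia x 6), z up; grip above: 24 dia, 40 tall (top at +46); shank below: 25 dia for 16, then taper to a 5 mm tip at -48. Hangs upright in a wooden holder, collar on its top 70 mm up, in a 30 mm hole; neighbours (yellow screwdriver, blue nut driver, bolt) 60 mm away along y: grip along x. Shank must clear the hole.
- bolt: Black-knobbed steel bolt, 0.18 kg. Origin, z, collar and grip sizes as the drift pin (top at +46 mm); shank below the collar 22 mm dia for 24, then a cone to a 12 mm end at -34. It drops in, no screwing. Hangs in the same holder in the same way, places drawn at random; neighbours along its y.
- foot: Loose aluminium plate 184 x 82 x 8 mm, 0.5 kg, with a low dark boss (44 dia, 10 high) in the middle. Origin: centre of underside, x along its length. Holes 28 mm dia at x = -60 (red-striped end: pin) and +60 (bolt). Lies on the pedestal between side rims (1 mm play), free only to slide along x; starts slid 6 to 8.5 mm to +x; oiled, so a few newtons, as of the pin's taper, move it.
- pedestal: Fixed grey block 200 x 102 mm under the foot, dark side rims 55 mm high, bearing face 50 mm above the table: the foot's top is at 58. Origin: centre of its underside at table height, x along its length, same way as the foot's. Through holes 28 mm dia at x = -60 (pin) and +60 (bolt). Pin or bolt is home with its origin over the hole's centre, 58 mm above the table.
Mind the look-alikes: they are no part of the job. What is meant by the drift_pin is not turquoise, and is the larger of those in its own colour.

How it is judged:
By the outcome, as a careful person would: the job done as asked, in the order asked, and still so for the second after the job is handed in, with the robot touching nothing.
It also fails if it takes over 58 s, if anything falls off the work surface, if the arm or the gripper's body presses on something with over 40 N, if the wrist force passes 120 N, or if a joint passes its speed limit or range.

## Working session

There is one attempt and no reset: what is moved stays moved. The work goes in short steps, Python scripts to look and compute and a tool call to move; the robot and the scene stay as the last step left them, time stands still between calls to the robot, and variables do not carry over. Pictures are saved under pics/ and viewed, about 8 in all and at most 12, crops included, and the job is handed in when it is done.

Besides the shell and the picture viewer there is one more tool, called after "Call:" in YAML: its name, and indented under it one key for each argument. drive_tool: Moves the arm, as the interface text tells. Its arguments: {"type":"object","properties":{"deltas":{"type":"array"},"force":{"type":"number"}},"required":["deltas"]}

```bash
mkdir -p pics; cat > h.py <<'E'
import numpy as np, cv2
from workcell import bot
def ray(c,u,v):
    d=np.array([[[u,v]]],float)
    p=cv2.undistortPoints(d,np.array(c["mtx"],float),np.array([c["k1"],0,0,0],float))[0,0]
    R=np.array(c["R"]);t=np.array(c["t"]).ravel()
    w=R.T@np.array([p[0],p[1],1]); return -R.T@t, w/np.linalg.norm(w)
def plane(c,u,v,z):
    o,d=ray(c,u,v); return o+d*(z-o[2])/d[2]
def tri(a,b):
    (o1,d1),(o2,d2)=a,b
    s=np.linalg.lstsq(np.c_[d1,-d2],o2-o1,rcond=None)[0]
    p,q=o1+d1*s[0],o2+d2*s[1]; return (p+q)/2,np.linalg.norm(p-q)
def proj(c,X):
    R=np.array(c["R"]);t=np.array(c["t"]).ravel()
    return cv2.projectPoints(np.array([X],float),cv2.Rodrigues(R)[0],t,np.array(c["mtx"],float),np.array([c["k1"],0,0,0],float))[0][0,0]
E
python3 - <<'E'
from h import *
for n in("scene","top"):
    c=bot.read_camera(n); cv2.imwrite(f"pics/{n}0.png",c["frame"]); np.save(f"{n}0.npy",c,allow_pickle=True)
    o,d=ray(c,280,210);print(n,o,d,c["k1"])
print(bot.read_state())
E
```

```text
scene [ 1.20145846 -0.1100867   0.98007789] [-0.58210322  0.16516402 -0.79616374] -0.17874078979760916
top [0.43367604 0.076133   0.85477291] [ 0.12557097  0.00403885 -0.99207642] -0.022045977708488304
{'time': 0.1, 'q': array([-1.35592963e+00,  2.64694040e-01,  1.60524519e+00,  1.33450885e-05,
        1.27371999e+00, -3.69106890e-02]), 'joint_vel': array([ 3.06817721e-04, -2.34479924e-03, -2.31547117e-03,  2.83227005e-05,
        2.86364849e-03,  1.42511367e-03]), 'joint_torque': array([ 4.59917483e-04, -5.16708398e+01, -3.68589735e+01, -1.08222007e-04,
        6.29884045e-03, -2.96783014e-06]), 'tool_pos': array([ 0.16801241, -0.65306415,  0.23007142]), 'tcp_rot': array([-3.11468912e+00, -3.94182502e-01,  2.68321047e-04]), 'wrist_force': array([-0.1572067 ,  0.45094803,  0.66573568]), 'torque': array([0.0005461 , 0.04505511, 0.00910333]), 'width': 1.0016002913675761}
```

View pics/scene0.png

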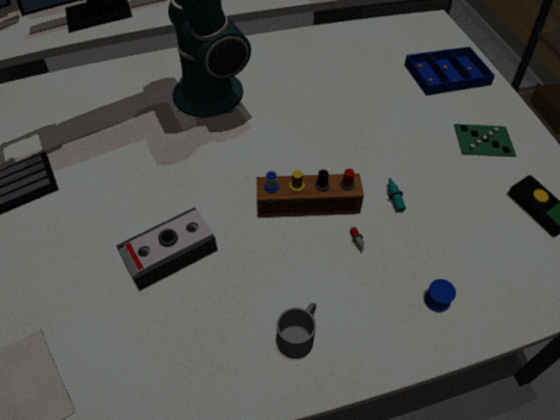

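View pics/top0.png

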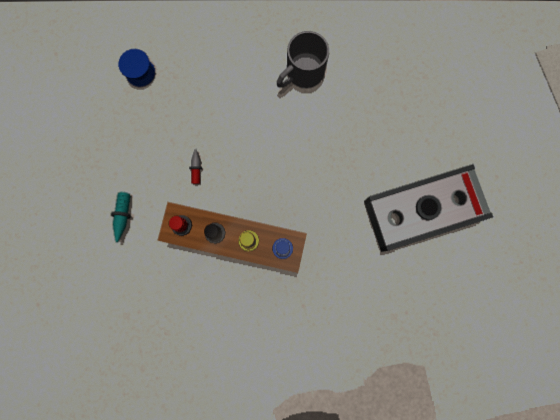

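The two views show four tools in the holder, in the same order in both: red pin, black bolt, yellow, blue. Candidates for the drift_pin:
- red-gripped pin hanging in the holder: top (179,224), scene (348,179)
- small red pin lying on the table: top (196,167), scene (357,238)
- turquoise pin on the table: top (121,216)

The holder's red pin fits, since it is the larger red one and it hangs in the holder. I'll confirm this in a crop. The foot is at top (428,208), with its red stripe at the right end (472,194).

```bash
python3 - <<'E'
from h import *
T=np.load("top0.npy",allow_pickle=True).item();S=np.load("scene0.npy",allow_pickle=True).item()
a=cv2.resize(T["frame"][150:280,100:320],None,fx=3.5,fy=3.5,interpolation=cv2.INTER_CUBIC)[:, :770]
b=cv2.resize(T["frame"][160:260,355:500],None,fx=2.6,fy=2.6,interpolation=cv2.INTER_CUBIC)
b2=cv2.resize(S["frame"][165:220,250:370],None,fx=3.2,fy=3.2,interpolation=cv2.INTER_CUBIC)
h=145
im=np.zeros((600,800,3),np.uint8); im[:455,:770]=a
b=cv2.resize(T["frame"][160:260,355:500],(210,145)); b2=cv2.resize(S["frame"][165:220,250:370],(316,145)); b3=cv2.resize(S["frame"][200:290,110:225],(185,145))
im[455:,:210]=b; im[455:,215:531]=b2; im[455:,540:725]=b3
cv2.imwrite("pics/crop1.png",np.clip(im*1.6,0,255).astype(np.uint8))
for n,c in(("S",S),("T",T)):
    hsv=cv2.cvtColor(c["frame"],cv2.COLOR_BGR2HSV);H,s,v=cv2.split(hsv)
    for nm,m in(("red",((H<8)|(H>172))&(s>170)&(v>60)),("yel",(H>22)&(H<35)&(s>120)&(v>70)),("blue",(H>100)&(H<130)&(s>120)),("dark",(v<38)),("wood",(H>5)&(H<18)&(s>110)&(v>40))):
        k,l,st,ce=cv2.connectedComponentsWithStats(m.astype(np.uint8))
        for i in range(1,k):
            if 25<st[i,4]<6000: print(n,nm,st[i],ce[i].round(1))
E
```

```text
S red [345 169  10   7  51] [349.1 172.4]
S red [351 228   7   7  32] [354.2 230.9]
S red [126 243  17  26 120] [133.6 255.7]
S yel [293 171   9   7  54] [296.9 173.9]
S yel [290 182  14   9  48] [296.8 187.2]
S yel [534 189  14  13 131] [540.7 195.1]
S blue [ 405   47   89   47 2809] [448.5  70. ]
S blue [267 172   9   7  56] [270.9 175.1]
S blue [264 183  15  10  71] [271.5 188. ]
S blue [425 279  31  33 726] [439.7 295.1]
S dark [ 0  0 13  9 88] [4.9 3.4]
S dark [ 16   0  64  16 515] [38.9  4.8]
S dark [  66    0   66   32 1462] [96. 13.]
S dark [ 297    0  156   25 1965] [375.    9.2]
S dark [ 465    0   95  143 3973] [532.   60.8]
S dark [507   0  11   9  38] [512.7   3.3]
S dark [272   8  20   8  49] [280.9  10.8]
S dark [255  11  16   7  30] [261.4  13.5]
S dark [141  29  20   9  61] [149.7  32.7]
S dark [127  32  13   8  33] [132.6  34.8]
S dark [106  35  21   8  55] [116.   38.1]
S dark [74 42 16  8 44] [82.1 45.2]
S dark [62 46 11  7 36] [66.8 49.3]
S dark [  0  48  63  35 925] [25.  66.7]
S dark [452  48  40  28 329] [472.8  59.5]
S dark [536  49  16  14  36] [543.9  55.3]
[... 1520 characters left out ...]
.5 193.7]
T red [169 216  16  15 176] [175.8 222.6]
T yel [239 230  20  21 293] [248.  239.9]
T blue [119  49  36  38 975] [136.3  67.2]
T blue [273 239  20  19 219] [282.1 247.3]
T dark [290  33  36  29 699] [308.   45.6]
T dark [277  57  49  31 616] [304.2  76.3]
T dark [132  66  22  16  79] [143.3  75. ]
T dark [455 191  11  14  95] [460.6 196.8]
T dark [365 198  23  54 307] [375.1 225.2]
T dark [421 198  17  18 249] [429.  206.5]
T dark [416 201  13  19  32] [419.7 211.6]
T dark [122 210   9   9  37] [126.5 214.8]
T dark [393 211  10  13  44] [398.8 215.6]
T dark [176 221  15  14  64] [184.3 229.1]
T dark [205 224  16  16 175] [211.9 230.9]
T wood [ 158  203  148   69 4211] [231.9 237.1]
```

View pics/crop1.png

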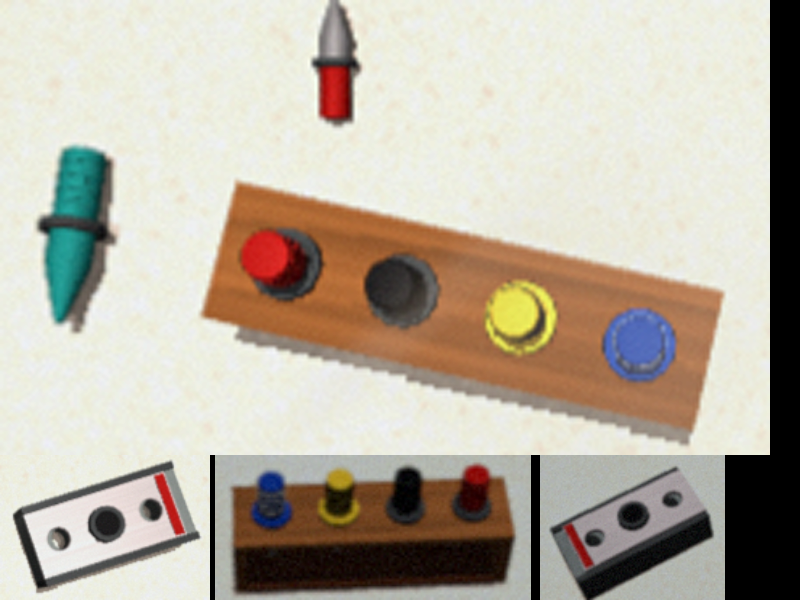

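The crop confirms it: the red grip is leftmost in the holder, clearly larger than the red pin lying loose, and the bolt sits beside it. Next I measure positions and enlarge the pedestal.

```bash
python3 - <<'E'
from h import *
T=np.load("top0.npy",allow_pickle=True).item();S=np.load("scene0.npy",allow_pickle=True).item()
def t(n,a,b):
    p,e=tri(ray(T,*a),ray(S,*b)); print(n,(p*1000).round(1),"gap",round(e*1e3,1)); return p
t("pin top",(176,222.6),(349.2,171.5));t("pin collar",(181.4,225.1),(347.6,184.3))
t("bolt top",(212,231),(323.5,171));t("bolt collar",(214.9,232.9),(322.2,185))
t("yel top",(248-.5,239.5),(297,173.5))
for n,a in(("pin",(176,222.6)),("bolt",(212,231)),("yel",(247.5,239.5)),("blue",(282,247))):print(n,"top@116",(plane(T,*a,.116)*1e3).round(1))
for n,a in(("pin",(181.4,225.1)),("bolt",(214.9,232.9))):print(n,"collar@76",(plane(T,*a,.076)*1e3).round(1))
for n,a in(("pin",(349.2,171.5)),("bolt",(323.5,171))):print(n,"S top@116",(plane(S,*a,.116)*1e3).round(1))
for c in(T,S):print("X+10mm px",proj(c,(.5,.2,.1)),proj(c,(.51,.2,.1)),proj(c,(.5,.21,.1)))
def crop(c,x0,y0,w,h,f):
    im=cv2.resize(c["frame"][y0:y0+h,x0:x0+w],None,fx=f,fy=f,interpolation=cv2.INTER_CUBIC)
    im=np.clip(im*1.7,0,255).astype(np.uint8)
    for x in range(x0-x0%10+10,x0+w,10):
        cv2.putText(im,str(x),(int((x-x0+.5)*f)-9,8),0,.3,(0,0,255),1);cv2.line(im,(int((x-x0+.5)*f),10),(int((x-x0+.5)*f),h*f),(0,160,0) ,1)
    for y in range(y0-y0%10+10,y0+h,10):
        cv2.putText(im,str(y),(0,int((y-y0+.5)*f)+3),0,.3,(0,0,255),1);cv2.line(im,(20,int((y-y0+.5)*f)),(w*f,int((y-y0+.5)*f)),(0,160,0),1)
    return im
cv2.imwrite("pics/foot_top.png",crop(T,360,160,133,98,6))
cv2.imwrite("pics/foot_scene.png",crop(S,110,200,113,95,6))
E
```

```text
pin top [506.1 250.6 117.7] gap 2.4
pin collar [506.3 251.8  71.9] gap 2.5
bolt top [492.4 191.5 121.7] gap 4.3
bolt collar [492.8 193.   72.4] gap 2.1
yel top [478.9 133.3 116. ] gap 2.7
pin top@116 [506.  249.8 116. ]
bolt top@116 [492.4 190.3 116. ]
yel top@116 [478.6 132.  116. ]
blue top@116 [466.5  75.8 116. ]
pin collar@76 [505.6 249.7  76. ]
bolt collar@76 [492.3 191.4  76. ]
pin S top@116 [504.8 252.6 116. ]
bolt S top@116 [487.8 195.7 116. ]
X+10mm px [207.75520878 227.19615468] [207.89092133 221.24674881] [201.79042904 227.18273504]
X+10mm px [326.4468375  179.05015354] [327.85146943 182.23212004] [330.52867374 178.18972519]
```

View pics/foot_top.png

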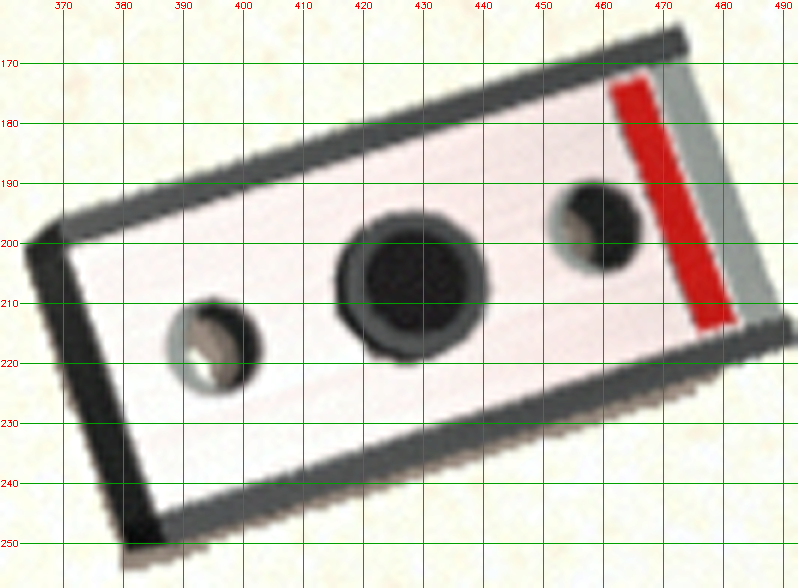

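View pics/foot_scene.png

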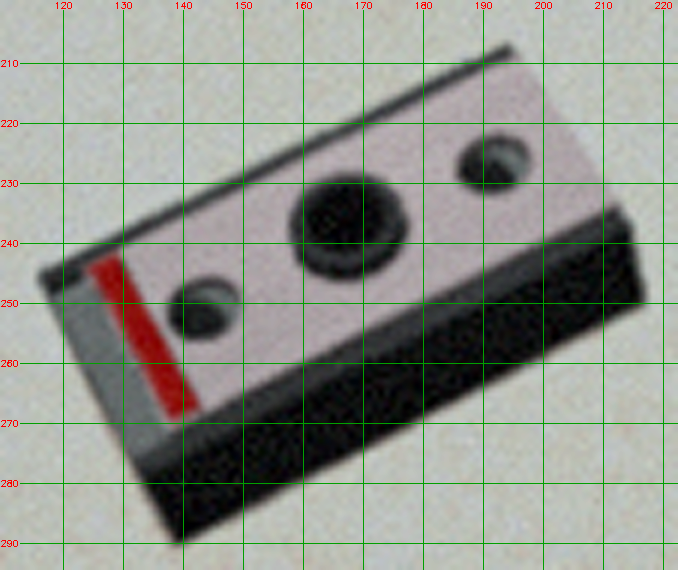

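Top view: foot holes at (458.5,197.3) on the striped end and (395,217.3) on the other. Scene view: (143.5,250.7) and (191.7,226.5). The rim corners are also clear.

```bash
python3 - <<'E'
from h import *
T=np.load("top0.npy",allow_pickle=True).item();S=np.load("scene0.npy",allow_pickle=True).item()
P=lambda c,a,z:(plane(c,*a,z)*1e3).round(1)
hp,hb=P(T,(458.5,197.3),.058),P(T,(395,217.3),.058);print("T holes",hp,hb,np.linalg.norm(hp-hb))
sp,sb=P(S,(143.5,250.7),.058),P(S,(191.7,226.5),.058);print("S holes",sp,sb,np.linalg.norm(sp-sb))
for a,b in(((458.5,197.3),(143.5,250.7)),((395,217.3),(191.7,226.5))):
    p,e=tri(ray(T,*a),ray(S,*b));print("tri",(p*1e3).round(1),e*1e3)
C=[P(T,a,.055)[:2] for a in((473.3,163.7),(492.5,214),(387.5,250),(369.5,195.5))];C=np.array(C);print(C,np.linalg.norm(C-np.roll(C,1,0),axis=1))
ctr=C.mean(0);x=(C[2]+C[3]-C[0]-C[1]);x/=np.linalg.norm(x);print("ped T",ctr,x,np.degrees(np.arctan2(x[1],x[0])),"pinhole",ctr-60*x,"bolthole",ctr+60*x)
u=(hb-hp)[:2];u/=np.linalg.norm(u);m=(hp+hb)[:2]/2
print("foot ang",np.degrees(np.arctan2(u[1],u[0])),"slide",(m-ctr)@u,"lat",(m-ctr)@[-u[1],u[0]])
D=np.array([P(S,a,.055)[:2] for a in((116,245),(133,278.5),(194.5,207))]);print("S",D,np.linalg.norm(D[1]-D[0]),np.linalg.norm(D[2]-D[0]))
d=np.array(P(T,(282,247),.116)-P(T,(176,222.6),.116));print("holder ang",np.degrees(np.arctan2(d[1],d[0])),np.linalg.norm(d))
print(P(S,(270.9,173.5),.116),P(S,(297,172.5),.116),P(S,(349.2,171),.116))
E
```

```text
T holes [ 557.9 -238.6   58. ] [ 521.9 -124.1   58. ] 120.02603884157804
S holes [ 556.  -237.6   58. ] [ 519.5 -123.3   58. ] 119.9864158978007
tri [ 557.6 -237.5   60.3] 0.4256049415769954
tri [ 521.6 -123.3   60.8] 0.16160909037850635
[[ 619.8 -269.8]
 [ 528.4 -299.2]
 [ 464.3 -109.9]
 [ 561.3  -80.4]] [198.22868107  96.01208257 199.85819973 101.3866362 ]
ped T [ 543.45  -189.825] [-0.30800088  0.95138607] 107.93879534219533 pinhole [ 561.93005268 -246.90816436] bolthole [ 524.96994732 -132.74183564]
foot ang 107.453694132294 slide 9.149577130088344 lat 0.8446083947983947
S [[ 522.7 -297.3]
 [ 618.5 -268.3]
 [ 463.9 -107.8]] 100.09315660923075 198.4129280062164
holder ang -102.79003285740339 178.42715600490862
[463.3  77.2 116. ] [476.2 135.6 116. ] [503.4 253.1 116. ]
```

Call:
drive_tool:
  deltas:
    - {"hand":1,"offset":[38,45,0],"angular":[0,0,62.8]}
    - {"hand":1,"offset":[38,45,0],"angular":[0,0,62.8]}
    - {"hand":1,"offset":[38,45,0],"angular":[0,0,62.8]}
    - {"hand":1,"offset":[38,45,0],"angular":[0,0,62.8]}
    - {"hand":1,"offset":[38,45,0],"angular":[0,0,62.8]}
    - {"hand":1,"offset":[38,45,0],"angular":[0,0,62.8]}
    - {"hand":1,"offset":[38,45,0],"angular":[0,0,62.8]}
    - {"hand":1,"offset":[38,45,0],"angular":[0,0,62.8]}
  force: 50

```text
time: 1.1
tool_pos: [0.4916, -0.2699, 0.231]
tcp_rot: [-2.455, -1.96, 0.0]
wrist_force: [1.3, -0.5, -0.4]
width: 1.001
```

Call:
drive_tool:
  deltas:
    - {"hand":1,"offset":[1.4,52,0],"angular":[0,0,0]}
    - {"hand":1,"offset":[1.4,52,0],"angular":[0,0,0]}
    - {"hand":1,"offset":[1.4,52,0],"angular":[0,0,0]}
    - {"hand":1,"offset":[1.4,52,0],"angular":[0,0,0]}
    - {"hand":1,"offset":[1.4,52,0],"angular":[0,0,0]}
    - {"hand":1,"offset":[1.4,52,0],"angular":[0,0,0]}
    - {"hand":1,"offset":[1.4,52,0],"angular":[0,0,0]}
    - {"hand":1,"offset":[1.4,52,0],"angular":[0,0,0]}

```text
time: 2.1
tool_pos: [0.5037, 0.2301, 0.231]
tcp_rot: [2.454, 1.961, -0.0]
wrist_force: [0.1, 0.2, 0.7]
width: 0.999
```

Call:
drive_tool:
  deltas:
    - {"hand":1,"offset":[0,0,0],"angular":[0,0,0]}
    - {"hand":1,"offset":[0,0,0],"angular":[0,0,0]}

```text
time: 2.35
tool_pos: [0.5037, 0.2279, 0.2307]
tcp_rot: [2.453, 1.962, -0.003]
wrist_force: [-0.7, -0.5, -0.4]
width: 1.002
```

Call:
drive_tool:
  deltas:
    - {"hand":1,"offset":[0.2,2.25,-5],"angular":[0,0,0]}
    - {"hand":1,"offset":[0.2,2.25,-9],"angular":[0,0,0]}
    - {"hand":1,"offset":[0.2,2.25,-12],"angular":[0,0,0]}
    - {"hand":1,"offset":[0.2,2.25,-14.9],"angular":[0,0,0]}
    - {"hand":1,"offset":[0.2,2.25,-14.9],"angular":[0,0,0]}
    - {"hand":1,"offset":[0.2,2.25,-14.9],"angular":[0,0,0]}

```text
time: 3.1
tool_pos: [0.5071, 0.2497, 0.0834]
tcp_rot: [2.456, 1.958, 0.002]
wrist_force: [1.1, 0.3, 0.1]
width: 1.0
```

```bash
python3 - <<'E'
from h import *
s=bot.read_state();print(s["tool_pos"],s["wrist_force"])
T=bot.read_camera("top");S=bot.read_camera("scene")
a=cv2.resize(T["frame"][180:280,140:320],None,fx=4,fy=4);b=cv2.resize(S["frame"][130:230,250:390],None,fx=2,fy=2)
im=np.zeros((600,720,3),np.uint8);im[:400]=a;im[400:,:280]=b
cv2.imwrite("pics/grasp1.png",np.clip(im*1.6,0,255).astype(np.uint8))
E
```

```text
[0.50714237 0.24972835 0.08335706] [1.11788684 0.33647497 0.13187747]
```

View pics/grasp1.png

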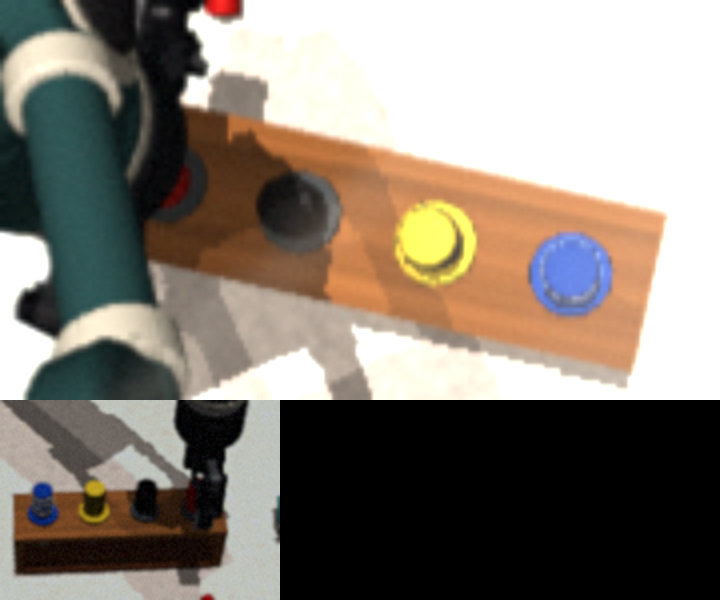

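The gripper straddles the red grip: red shows between the fingers in the scene inset at about (193,500), and the bolt is untouched. I'm closing the gripper.

Call:
drive_tool:
  deltas:
    - {"hand":0,"offset":[0,0,0],"angular":[0,0,0]}
    - {"hand":0,"offset":[0,0,0],"angular":[0,0,0]}
    - {"hand":0,"offset":[0,0,0],"angular":[0,0,0]}
    - {"hand":0,"offset":[0,0,0],"angular":[0,0,0]}
    - {"hand":0,"offset":[0,0,0],"angular":[0,0,0]}
    - {"hand":0,"offset":[0,0,0],"angular":[0,0,0]}
    - {"hand":0,"offset":[0,0,0],"angular":[0,0,0]}
    - {"hand":0,"offset":[0,0,0],"angular":[0,0,0]}
  force: 70

```text
time: 4.2
tool_pos: [0.5064, 0.2509, 0.0827]
tcp_rot: [-2.455, -1.96, -0.001]
wrist_force: [-0.5, 0.8, 5.0]
width: 0.263
```

Call:
drive_tool:
  deltas:
    - {"hand":0,"offset":[0,0,2],"angular":[0,0,0]}
    - {"hand":0,"offset":[0,0,5],"angular":[0,0,0]}
    - {"hand":0,"offset":[0,0,9],"angular":[0,0,0]}
    - {"hand":0,"offset":[0,0,12],"angular":[0,0,0]}
    - {"hand":0,"offset":[1,-4,13],"angular":[0,0,0]}
    - {"hand":0,"offset":[2,-9,13],"angular":[0,0,0]}
    - {"hand":0,"offset":[3,-14,13],"angular":[0,0,0]}
    - {"hand":0,"offset":[4,-19,13],"angular":[0,0,0]}

```text
time: 5.2
tool_pos: [0.5454, 0.0589, 0.2107]
tcp_rot: [-2.454, -1.96, 0.003]
wrist_force: [0.4, 0.6, -2.3]
width: 0.26
```

Call:
drive_tool:
  deltas:
    - {"hand":0,"offset":[1.3,-5,0],"angular":[0,0,0]}
    - {"hand":0,"offset":[1.3,-10,0],"angular":[0,0,0]}
    - {"hand":0,"offset":[1.3,-15,0],"angular":[0,0,0]}
    - {"hand":0,"offset":[1.3,-20,0],"angular":[0,0,0]}
    - {"hand":0,"offset":[1.3,-25,0],"angular":[0,0,0]}
    - {"hand":0,"offset":[1.3,-29,0],"angular":[0,0,0]}
    - {"hand":0,"offset":[1.3,-30.6,0],"angular":[0,0,0]}
    - {"hand":0,"offset":[1.3,-30.6,0],"angular":[0,0,0]}

```text
time: 6.2
tool_pos: [0.5585, -0.2457, 0.211]
tcp_rot: [-2.455, -1.957, 0.001]
wrist_force: [0.1, 0.7, -3.6]
width: 0.258
```

Call:
drive_tool:
  deltas:
    - {"hand":0,"offset":[0,0,-1],"angular":[0,0,0]}
    - {"hand":0,"offset":[0,0,-3],"angular":[0,0,0]}
    - {"hand":0,"offset":[0,0,-5],"angular":[0,0,0]}
    - {"hand":0,"offset":[0,0,-7],"angular":[0,0,0]}
    - {"hand":0,"offset":[0,0,-7.5],"angular":[0,0,0]}
    - {"hand":0,"offset":[0,0,-7.5],"angular":[0,0,0]}

```text
time: 6.95
tool_pos: [0.5589, -0.2452, 0.1365]
tcp_rot: [-2.454, -1.96, 0.001]
wrist_force: [-1.4, 0.8, -1.8]
width: 0.262
```

```bash
python3 - <<'E'
from h import *
s=bot.read_state();print(s["tool_pos"],s["wrist_force"])
T=bot.read_camera("top");S=bot.read_camera("scene");np.save("top1.npy",T);np.save("scene1.npy",S)
def crop(c,x0,y0,w,h,f):
    im=cv2.resize(c["frame"][y0:y0+h,x0:x0+w],None,fx=f,fy=f,interpolation=cv2.INTER_CUBIC)
    im=np.clip(im*1.7,0,255).astype(np.uint8)
    for x in range(x0-x0%10+10,x0+w,10): cv2.putText(im,str(x),(int((x-x0+.5)*f)-9,8),0,.3,(0,0,255),1);cv2.line(im,(int((x-x0+.5)*f),10),(int((x-x0+.5)*f),14),(0,200,0) ,1)
    for y in range(y0-y0%10+10,y0+h,10): cv2.putText(im,str(y),(0,int((y-y0+.5)*f)+3),0,.3,(0,0,255),1)
    return im
im=np.zeros((600,800,3),np.uint8)
a=crop(S,100,180,100,100,5);b=crop(T,400,140,100,120,3);im[:500,:500]=a;im[:360,500:800]=b
cv2.imwrite("pics/over.png",im)
E
```

```text
[ 0.55893234 -0.24520555  0.13653157] [-1.35792449  0.79744481 -1.80480286]
```

View pics/over.png

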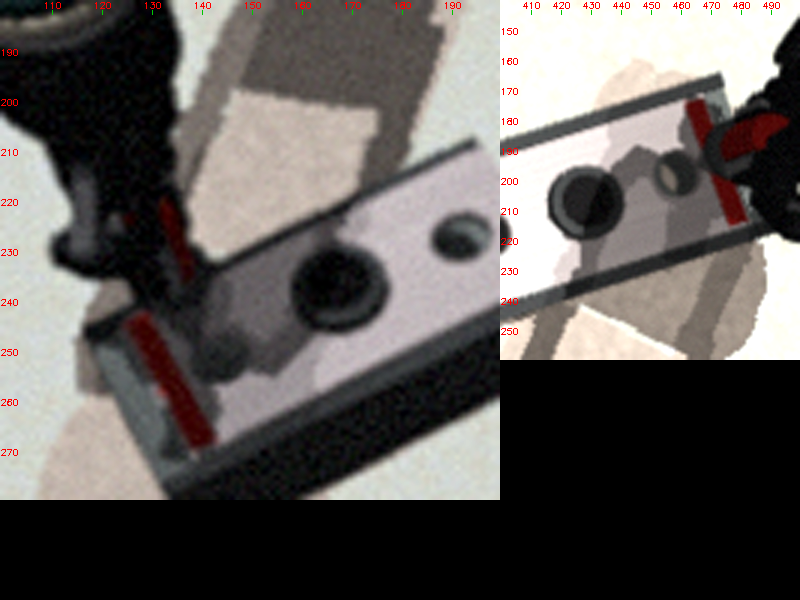

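```bash
python3 - <<'E'
from h import *
T=np.load("top1.npy",allow_pickle=True).item();S=np.load("scene1.npy",allow_pickle=True).item()
x,y=.559,-.2452
for n,z in(("tip",.0765),("shoulder",.1085),("collar bot",.1245),("collar top",.1305),("grip top",.1705)):print(n,proj(T,(x,y,z)).round(1),proj(S,(x,y,z)).round(1))
def crop(c,x0,y0,w,h,f):
    im=cv2.resize(c["frame"][y0:y0+h,x0:x0+w],None,fx=f,fy=f,interpolation=cv2.INTER_CUBIC)
    im=np.clip(255*(im/255.)**.45,0,255).astype(np.uint8)
    for X in range(x0-x0%10+10,x0+w,10): cv2.putText(im,str(X),(int((X-x0+.5)*f)-9,8),0,.3,(0,0,255),1);cv2.line(im,(int((X-x0+.5)*f),10),(int((X-x0+.5)*f),14),(0,200,0) ,1)
    for Y in range(y0-y0%10+10,y0+h,10): cv2.putText(im,str(Y),(0,int((Y-y0+.5)*f)+3),0,.3,(0,0,255),1)
    return im
im=np.zeros((600,800,3),np.uint8)
im[:,:400]=crop(S,110,205,50,75,8);im[:,400:]=crop(T,445,155,50,75,8)
cv2.imwrite("pics/over2.png",im)
E
```

```text
tip [466.3 195. ] [138.4 247.9]
shoulder [474. 192.] [135.  239.7]
collar bot [478.1 190.4] [133.3 235.4]
collar top [479.7 189.8] [132.7 233.8]
grip top [490.9 185.4] [128.2 222.5]
```

View pics/over2.png

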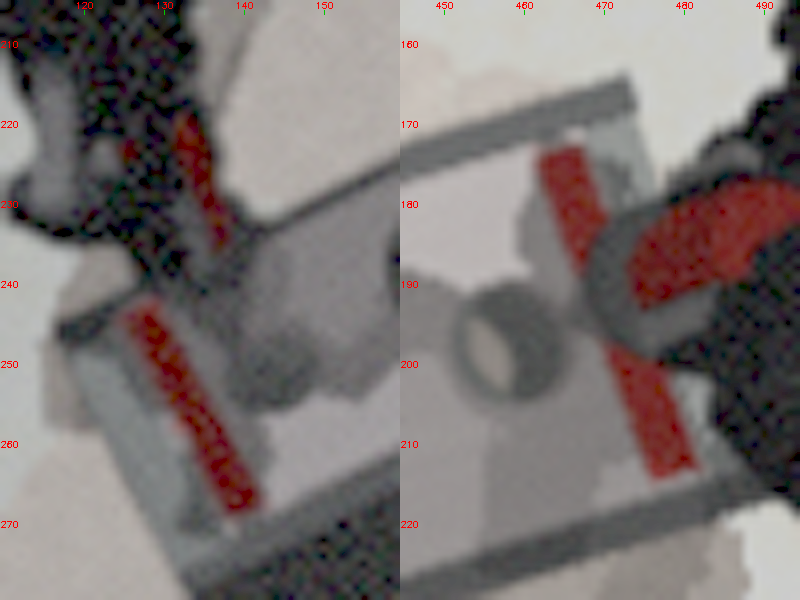

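The pin hangs straight. Its tip in the top view, about (466,194.5), matches the prediction, so the cameras and the arm agree. I'll lower it, watching the force.

Call:
drive_tool:
  deltas:
    - {"hand":0,"offset":[0.05,-0.04,-1.5],"angular":[0,0,0]}
    - {"hand":0,"offset":[0.05,-0.04,-2.5],"angular":[0,0,0]}
    - {"hand":0,"offset":[0.05,-0.04,-3.2],"angular":[0,0,0]}
    - {"hand":0,"offset":[0.05,-0.04,-3.8],"angular":[0,0,0]}
    - {"hand":0,"offset":[0.05,-0.04,-4.2],"angular":[0,0,0]}
    - {"hand":0,"offset":[0.05,-0.04,-4.2],"angular":[0,0,0]}
  force: 70

```text
time: 7.8
tool_pos: [0.5595, -0.2456, 0.0948]
tcp_rot: [-2.454, -1.96, 0.001]
wrist_force: [-0.3, 0.9, -2.3]
width: 0.262
```

Call:
drive_tool:
  deltas:
    - {"hand":0,"offset":[0,0,-0.4],"angular":[0,0,0]}
    - {"hand":0,"offset":[0,0,-0.8],"angular":[0,0,0]}
    - {"hand":0,"offset":[0,0,-0.8],"angular":[0,0,0]}

```text
time: 8.18
tool_pos: [0.5595, -0.2457, 0.0868]
tcp_rot: [-2.454, -1.96, 0.001]
wrist_force: [0.7, 0.9, -2.5]
width: 0.262
```

Call:
drive_tool:
  deltas:
    - {"hand":0,"offset":[0,0,-0.3],"angular":[0,0,0]}
    - {"hand":0,"offset":[0,0,-0.6],"angular":[0,0,0]}
    - {"hand":0,"offset":[0,0,-0.6],"angular":[0,0,0]}

```text
time: 8.55
tool_pos: [0.5596, -0.2459, 0.0809]
tcp_rot: [-2.455, -1.961, 0.0]
wrist_force: [-0.1, 0.4, -3.2]
width: 0.258
```

Call:
drive_tool:
  deltas:
    - {"hand":0,"offset":[0,0,-0.3],"angular":[0,0,0]}
    - {"hand":0,"offset":[0,0,-0.5],"angular":[0,0,0]}
    - {"hand":0,"offset":[0,0,-0.5],"angular":[0,0,0]}

```text
time: 8.93
tool_pos: [0.5597, -0.2459, 0.0761]
tcp_rot: [2.455, 1.96, -0.0]
wrist_force: [0.1, 0.4, -2.6]
width: 0.257
```

Call:
drive_tool:
  deltas:
    - {"hand":0,"offset":[0,0,-0.3],"angular":[0,0,0]}
    - {"hand":0,"offset":[0,0,-0.55],"angular":[0,0,0]}
    - {"hand":0,"offset":[0,0,-0.55],"angular":[0,0,0]}
    - {"hand":0,"offset":[0,0,-0.55],"angular":[0,0,0]}

```text
time: 9.43
tool_pos: [0.5598, -0.2458, 0.0708]
tcp_rot: [2.455, 1.96, 0.0]
wrist_force: [-0.4, 0.9, -1.7]
width: 0.258
```

Call:
drive_tool:
  deltas:
    - {"hand":0,"offset":[0,0,-0.1],"angular":[0,0,0]}
    - {"hand":0,"offset":[0,0,-0.1],"angular":[0,0,0]}
    - {"hand":0,"offset":[0,0,-0.1],"angular":[0,0,0]}

```text
time: 9.8
tool_pos: [0.5599, -0.2459, 0.0707]
tcp_rot: [2.454, 1.96, 0.0]
wrist_force: [-2.6, 1.8, 5.4]
width: 0.259
```

The collar is seated: z has stopped at 0.0707 and the force has reversed upward. I'm releasing and lifting.

Call:
drive_tool:
  deltas:
    - {"hand":1,"offset":[0,0,0],"angular":[0,0,0]}
    - {"hand":1,"offset":[0,0,0],"angular":[0,0,0]}
    - {"hand":1,"offset":[0,0,0],"angular":[0,0,0]}
    - {"hand":1,"offset":[0,0,0],"angular":[0,0,0]}
    - {"hand":1,"offset":[0,0,0],"angular":[0,0,0]}
    - {"hand":1,"offset":[0,0,0],"angular":[0,0,0]}

```text
time: 10.55
tool_pos: [0.5597, -0.2458, 0.0698]
tcp_rot: [2.455, 1.961, -0.0]
wrist_force: [0.5, 1.2, -1.2]
width: 1.001
```

Call:
drive_tool:
  deltas:
    - {"hand":1,"offset":[0,0,2],"angular":[0,0,0]}
    - {"hand":1,"offset":[0,0,5],"angular":[0,0,0]}
    - {"hand":1,"offset":[0,0,9],"angular":[0,0,0]}
    - {"hand":1,"offset":[0,0,13],"angular":[0,0,0]}
    - {"hand":1,"offset":[-2,5,14],"angular":[0,0,0]}
    - {"hand":1,"offset":[-3,10,14],"angular":[0,0,0]}
    - {"hand":1,"offset":[-4,15,14],"angular":[0,0,0]}
    - {"hand":1,"offset":[-5,20,14],"angular":[0,0,0]}

```text
time: 11.55
tool_pos: [0.5097, -0.0444, 0.2118]
tcp_rot: [2.454, 1.959, 0.003]
wrist_force: [0.7, -0.4, -0.1]
width: 1.002
```

Call:
drive_tool:
  deltas:
    - {"hand":1,"offset":[-1,6,0],"angular":[0,0,0]}
    - {"hand":1,"offset":[-1.7,12,0],"angular":[0,0,0]}
    - {"hand":1,"offset":[-1.7,17,0],"angular":[0,0,0]}
    - {"hand":1,"offset":[-1.7,21,0],"angular":[0,0,0]}
    - {"hand":1,"offset":[-1.7,23.7,0],"angular":[0,0,0]}
    - {"hand":1,"offset":[-1.7,23.7,0],"angular":[0,0,0]}
    - {"hand":1,"offset":[-1.7,23.7,0],"angular":[0,0,0]}

```text
time: 12.42
tool_pos: [0.4929, 0.1908, 0.2107]
tcp_rot: [2.454, 1.96, 0.001]
wrist_force: [0.5, -0.9, -0.7]
width: 1.0
```

```bash
python3 - <<'E'
from h import *
s=bot.read_state();print(s["tool_pos"],s["wrist_force"])
T=bot.read_camera("top");S=bot.read_camera("scene");np.save("top2.npy",T);np.save("scene2.npy",S)
def crop(c,x0,y0,w,h,f):
    im=cv2.resize(c["frame"][y0:y0+h,x0:x0+w],None,fx=f,fy=f,interpolation=cv2.INTER_CUBIC)
    im=np.clip(255*(im/255.)**.6,0,255).astype(np.uint8)
    for X in range(x0-x0%10+10,x0+w,10): cv2.putText(im,str(X),(int((X-x0+.5)*f)-9,8),0,.3,(0,0,255),1);cv2.line(im,(int((X-x0+.5)*f),10),(int((X-x0+.5)*f),14),(0,200,0) ,1)
    for Y in range(y0-y0%10+10,y0+h,10): cv2.putText(im,str(Y),(0,int((Y-y0+.5)*f)+3),0,.3,(0,0,255),1)
    return im
im=np.zeros((600,800,3),np.uint8)
im[:294,:402]=crop(T,360,160,134,98,3);im[300:585,:339]=crop(S,110,200,113,95,3);im[:300,405:795]=crop(T,150,180,130,100,3);im[300:600,405:795]=crop(S,250,120,130,100,3)
cv2.imwrite("pics/pinned.png",im)
E
```

```text
[0.49286837 0.19083931 0.21067901] [ 0.49394587 -0.89861614 -0.70907506]
```

View pics/pinned.png

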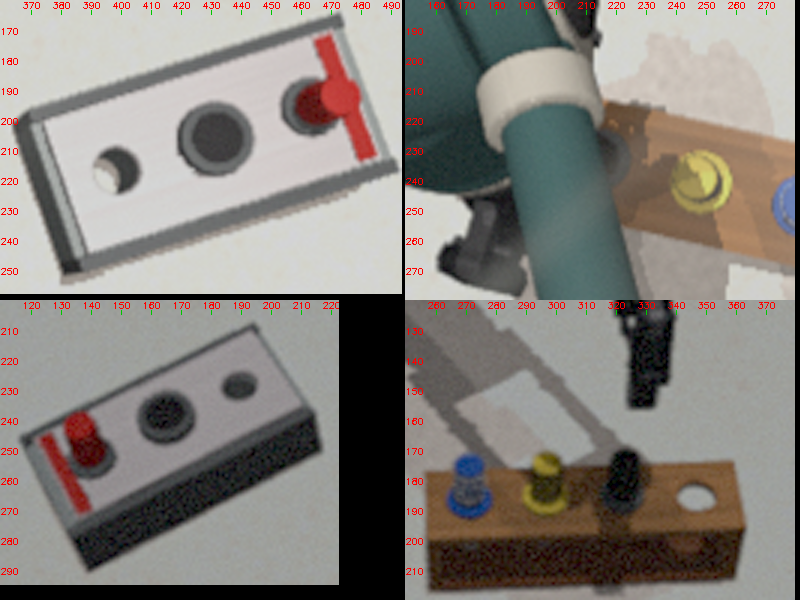

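The pin is upright with its collar down at top (462,195), and the foot has been drawn into line: the other hole moved to top (398.5,216), and pedestal edges show at both ends. The bolt is undisturbed at scene (323,180), so I'm going to grasp it.

Call:
drive_tool:
  deltas:
    - {"hand":1,"offset":[0,0.05,-4],"angular":[0,0,0]}
    - {"hand":1,"offset":[0,0.05,-8],"angular":[0,0,0]}
    - {"hand":1,"offset":[0,0.05,-11],"angular":[0,0,0]}
    - {"hand":1,"offset":[0,0.05,-12.8],"angular":[0,0,0]}
    - {"hand":1,"offset":[0,0.05,-12.8],"angular":[0,0,0]}
    - {"hand":1,"offset":[0,0.05,-12.8],"angular":[0,0,0]}

```text
time: 13.28
tool_pos: [0.4939, 0.1918, 0.0831]
tcp_rot: [2.455, 1.96, 0.003]
wrist_force: [0.5, -0.2, -0.1]
width: 0.999
```

Call:
drive_tool:
  deltas:
    - {"hand":0,"offset":[0,0,0],"angular":[0,0,0]}
    - {"hand":0,"offset":[0,0,0],"angular":[0,0,0]}
    - {"hand":0,"offset":[0,0,0],"angular":[0,0,0]}
    - {"hand":0,"offset":[0,0,0],"angular":[0,0,0]}
    - {"hand":0,"offset":[0,0,0],"angular":[0,0,0]}
    - {"hand":0,"offset":[0,0,0],"angular":[0,0,0]}
    - {"hand":0,"offset":[0,0,0],"angular":[0,0,0]}
  force: 70

```text
time: 14.15
tool_pos: [0.4931, 0.192, 0.0824]
tcp_rot: [2.455, 1.96, 0.001]
wrist_force: [-1.0, 0.1, 4.9]
width: 0.263
```

```bash
python3 - <<'E'
from h import *
T=np.load("top2.npy",allow_pickle=True).item();S=np.load("scene2.npy",allow_pickle=True).item()
print(plane(T,398.5,216,.058)*1e3,plane(S,189.3,227.7,.058)*1e3,np.array([559.8,-245.8])+120*np.array([-.30,.954]))
print(bot.read_state()["tool_pos"])
E
```

```text
[ 524.18527196 -130.35994286   58.        ] [ 521.39966036 -129.0860896    58.        ] [ 523.8  -131.32]
[0.49308505 0.19195267 0.082373  ]
```

Call:
drive_tool:
  deltas:
    - {"hand":0,"offset":[0,0,2],"angular":[0,0,0]}
    - {"hand":0,"offset":[0,0,5],"angular":[0,0,0]}
    - {"hand":0,"offset":[0,0,9],"angular":[0,0,0]}
    - {"hand":0,"offset":[0,0,12],"angular":[0,0,0]}
    - {"hand":0,"offset":[1,-4,13],"angular":[0,0,0]}
    - {"hand":0,"offset":[2,-9,13],"angular":[0,0,0]}
    - {"hand":0,"offset":[3.05,-14,13],"angular":[0,0,0]}
    - {"hand":0,"offset":[3.05,-19,13],"angular":[0,0,0]}

```text
time: 15.15
tool_pos: [0.5231, 0.0001, 0.2108]
tcp_rot: [-2.454, -1.961, 0.001]
wrist_force: [-0.2, -0.3, -1.6]
width: 0.263
```

Call:
drive_tool:
  deltas:
    - {"hand":0,"offset":[0,-5,0],"angular":[0,0,0]}
    - {"hand":0,"offset":[0,-10,0],"angular":[0,0,0]}
    - {"hand":0,"offset":[0,-13.3,0],"angular":[0,0,0]}
    - {"hand":0,"offset":[0,-13.3,-2],"angular":[0,0,0]}
    - {"hand":0,"offset":[0,-13.3,-5],"angular":[0,0,0]}
    - {"hand":0,"offset":[0,-13.3,-8.5],"angular":[0,0,0]}
    - {"hand":0,"offset":[0,-13.3,-8.5],"angular":[0,0,0]}
    - {"hand":0,"offset":[0,-13.3,-8.5],"angular":[0,0,0]}

```text
time: 16.15
tool_pos: [0.5234, -0.1313, 0.1272]
tcp_rot: [2.455, 1.961, -0.0]
wrist_force: [0.5, 0.5, -1.4]
width: 0.263
```

Call:
drive_tool:
  deltas:
    - {"hand":0,"offset":[0,0,-0.7],"angular":[0,0,0]}
    - {"hand":0,"offset":[0,0,-1.4],"angular":[0,0,0]}
    - {"hand":0,"offset":[0,0,-1.9],"angular":[0,0,0]}
    - {"hand":0,"offset":[0,0,-1.9],"angular":[0,0,0]}

```text
time: 16.65
tool_pos: [0.5227, -0.1311, 0.1072]
tcp_rot: [-2.454, -1.96, 0.001]
wrist_force: [-1.1, -0.2, -1.9]
width: 0.261
```

Call:
drive_tool:
  deltas:
    - {"hand":0,"offset":[0,0,-0.5],"angular":[0,0,0]}
    - {"hand":0,"offset":[0,0,-1],"angular":[0,0,0]}
    - {"hand":0,"offset":[0,0,-1.5],"angular":[0,0,0]}
    - {"hand":0,"offset":[0,0,-1.5],"angular":[0,0,0]}

```text
time: 17.15
tool_pos: [0.5226, -0.1311, 0.092]
tcp_rot: [-2.454, -1.96, 0.001]
wrist_force: [0.6, -0.1, -2.1]
width: 0.262
```

Call:
drive_tool:
  deltas:
    - {"hand":0,"offset":[0,0,-0.5],"angular":[0,0,0]}
    - {"hand":0,"offset":[0,0,-1],"angular":[0,0,0]}
    - {"hand":0,"offset":[0,0,-1.4],"angular":[0,0,0]}
    - {"hand":0,"offset":[0,0,-1.4],"angular":[0,0,0]}

```text
time: 17.65
tool_pos: [0.5228, -0.1312, 0.0782]
tcp_rot: [-2.454, -1.96, 0.001]
wrist_force: [-0.4, -0.3, -1.7]
width: 0.257
```

Call:
drive_tool:
  deltas:
    - {"hand":0,"offset":[0,0,-0.4],"angular":[0,0,0]}
    - {"hand":0,"offset":[0,0,-0.8],"angular":[0,0,0]}
    - {"hand":0,"offset":[0,0,-0.8],"angular":[0,0,0]}
    - {"hand":0,"offset":[0,0,-0.8],"angular":[0,0,0]}

```text
time: 18.15
tool_pos: [0.5231, -0.1313, 0.0707]
tcp_rot: [-2.455, -1.96, 0.0]
wrist_force: [-0.6, -0.4, -1.9]
width: 0.258
```

Call:
drive_tool:
  deltas:
    - {"hand":0,"offset":[0,0,-0.1],"angular":[0,0,0]}
    - {"hand":0,"offset":[0,0,-0.1],"angular":[0,0,0]}
    - {"hand":0,"offset":[0,0,-0.1],"angular":[0,0,0]}

```text
time: 18.52
tool_pos: [0.5233, -0.1313, 0.0704]
tcp_rot: [2.455, 1.96, 0.0]
wrist_force: [-2.8, -0.4, 4.8]
width: 0.262
```

Call:
drive_tool:
  deltas:
    - {"hand":1,"offset":[0,0,0],"angular":[0,0,0]}
    - {"hand":1,"offset":[0,0,0],"angular":[0,0,0]}
    - {"hand":1,"offset":[0,0,0],"angular":[0,0,0]}
    - {"hand":1,"offset":[0,0,0],"angular":[0,0,0]}
    - {"hand":1,"offset":[0,0,0],"angular":[0,0,0]}
    - {"hand":1,"offset":[0,0,0],"angular":[0,0,0]}

```text
time: 19.27
tool_pos: [0.5232, -0.1313, 0.0698]
tcp_rot: [2.455, 1.961, -0.0]
wrist_force: [0.4, -0.1, 0.1]
width: 1.002
```

Call:
drive_tool:
  deltas:
    - {"hand":1,"offset":[0,0,2],"angular":[0,0,0]}
    - {"hand":1,"offset":[0,0,5],"angular":[0,0,0]}
    - {"hand":1,"offset":[0,0,9],"angular":[0,0,0]}
    - {"hand":1,"offset":[0,0,13],"angular":[0,0,0]}
    - {"hand":1,"offset":[-2,6,14],"angular":[0,0,0]}
    - {"hand":1,"offset":[-2,11,14],"angular":[0,0,0]}
    - {"hand":1,"offset":[-2,16,14],"angular":[0,0,0]}
    - {"hand":1,"offset":[-2,20,14],"angular":[0,0,0]}

```text
time: 20.27
tool_pos: [0.503, 0.0705, 0.2101]
tcp_rot: [2.454, 1.961, 0.001]
wrist_force: [0.4, -0.1, -0.0]
width: 1.001
```

```bash
python3 - <<'E'
from h import *
T=bot.read_camera("top");S=bot.read_camera("scene")
for n,p in(("pin",(.5598,-.2458)),("bolt",(.5235,-.131))):
    for z in(.064,.104):print(n,z,proj(T,(*p,z)).round(1),proj(S,(*p,z)).round(1))
def crop(c,x0,y0,w,h,f):
    im=cv2.resize(c["frame"][y0:y0+h,x0:x0+w],None,fx=f,fy=f,interpolation=cv2.INTER_CUBIC)
    im=np.clip(255*(im/255.)**.6,0,255).astype(np.uint8)
    for X in range(x0-x0%10+10,x0+w,10): cv2.putText(im,str(X),(int((X-x0+.5)*f)-9,8),0,.3,(0,0,255),1)
    for Y in range(y0-y0%10+10,y0+h,10): cv2.putText(im,str(Y),(0,int((Y-y0+.5)*f)+3),0,.3,(0,0,255),1)
    return im
im=np.zeros((400,800,3),np.uint8)
im[:294,:402]=crop(T,360,160,134,98,3);im[:285,405:744]=crop(S,110,200,113,95,3)
cv2.imwrite("pics/final.png",im)
E
```

```text
pin 0.064 [463.8 195.7] [139.4 251.4]
pin 0.104 [473.2 192. ] [135.3 241.2]
bolt 0.064 [399.7 216. ] [188.2 227.1]
bolt 0.104 [405.9 213.3] [185.7 216.4]
```

View pics/final.png

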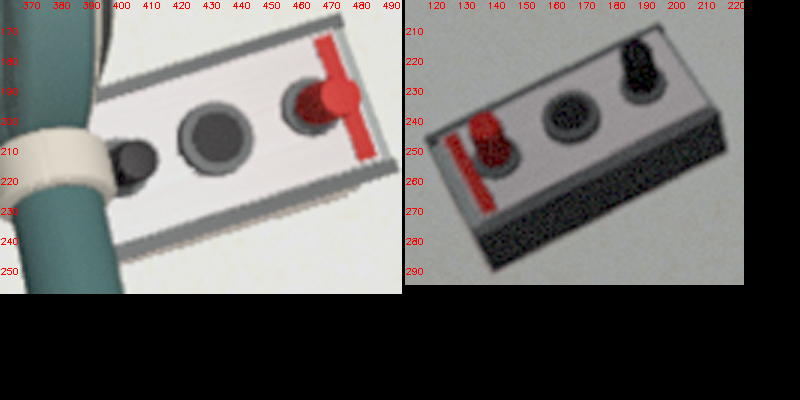

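The pin, grip top at top-view (473,192), and the bolt, at (405,213), sit upright at the predicted pixels with their collars on the foot. The gripper is clear, so I'm handing in.

```bash
python3 -c "
from workcell import bot
print(bot.finish_job())"
```

```text
the job is handed in; nothing more can be done
None
```

I pushed the red drift pin fully down through the hole at the foot's striped end, which drew the foot into line. I then put the black-knobbed bolt fully down in the other hole, let go of both, backed the arm away and handed the job in at about 20 s.

- **Seating:** for both, the downward travel stopped at a TCP height of about 70.5 mm. The wrist force turned upward to about 5 N there, well under the limits.
- **Last pictures:** both stand upright within 1–2 px of where seated parts should appear, with their collars on the foot. The robot was touching nothing.
- **Disagreement:** the two cameras differed by 1–3 mm on positions, and I aimed between them. Rim corners also put the foot's starting slide at 9.1 mm, above the stated 6 to 8.5 mm, so I assumed 7.8 mm when aiming the pin. Neither affected the fit, and no check failed.

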